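# Load the bench centrifuge in balance and shut its lid

## Task

Balance the centrifuge before its run: take the long capped tube out of the aluminium block and put it upright in the rotor bucket directly opposite the tube that is already loaded, lowering it right down to the bottom rather than dropping it in. Then shut the lid fully. Leave the two short tubes standing in the block.

Things in the scene. Friction and masses are not known exactly. Their poses are not given: they have to be found in the camera images.
- centrifuge: white bench centrifuge, a fixed block 166 x 166 mm and 85 mm high with an open round chamber 130 mm wide in its top. Origin: centre of its underside, on the rotor axis. Its x axis points from the control panel (front) to the back, its y axis from the rotor axis towards the lid hinge, z up.
- rotor_hub (a point): point on the rotor axis at the height of the bucket mouths (82 mm above the bench). The rotor has four upright steel buckets, 90 degrees apart, their axes 42 mm from the rotor axis; each is 24.6 mm wide inside, 30 mm outside and 64 mm deep. This frame turns with the rotor: the loaded bucket lies along its +x axis, the bucket directly opposite along -x; z up. The rotor turns about z with light friction (about 0.06 N m) and stands at any angle.
- loaded_tube (a point): middle of the long tube that is already loaded (same shape as the other long tube; firmly seated, do not take it out). It stands upright, its cap top 123 mm above the bench.
- long_tube_mid (a point): middle (half-way up, on the axis) of the loose long tube: 105 mm long, white body 20 mm in diameter with a rounded foot, grey ribbed screw cap 24 mm in diameter forming its top 24 mm. Own z axis points from foot to cap. Weighs about 30 g. At the start it stands in one of the block's three holes, its cap top 113 mm above the bench.
- short_tube_1_mid (a point): middle of a short tube, 75 mm long, otherwise like the long one; stands in the block, cap top 83 mm above the bench.
- short_tube_2_mid (a point): middle of the other short tube, 75 mm long, as above.
- rack: fixed aluminium tube block 150 mm (along its x) x 56 mm (along its y) x 56 mm high with a row of three holes along its x axis, 47 mm apart, 23.5 mm wide and 48 mm deep. Origin: centre of its underside, z up.
- lid_hinge (a point): middle of the lid's hinge line, which runs along the centrifuge's x axis, 89 mm to the +y side of the rotor axis and 85 mm above the bench.
- lid (a joint): angle of the lid in rad: 0 = shut, lying over the rotor; 1.57 = standing upright; up to 2.0 = leaning back, away from the rotor. The grey lid is a shallow hollow cover 166 mm wide along the hinge and 50 mm high when shut; its free edge is 172 mm from the hinge line, with a small 60 x 11 mm lip in the middle of that edge (reaching 183 mm from the hinge line). A stiff hinge (about 0.3 N m) holds it at any angle; it must be pushed all the way shut.
Things that resemble listed ones, but are neither listed nor needed, are in the scene too. Leave any turquoise look-alike of the part that bears long_tube_mid alone.

How it is judged:
By the outcome, as a careful person would: the job done as asked, in the order asked, and still so for the second after the job is handed in, with the robot touching nothing.
It also fails if it takes over 64 s, if anything falls off the work surface, if the arm or the gripper's body presses on something with over 40 N, if the wrist force passes 120 N, or if a joint passes its speed limit or range.

## Robot

A 6-joint arm with a two-finger parallel gripper is mounted at the origin on a cart in front of the work surface, level with it; the furniture and walls round the work are solid. World frame = base frame: x ahead of the robot, y to its left, z up, the work surface at z = 0. Lengths are in m, angles in rad, forces in N, time in s.
With the tool pointing down it reaches from about 0.275 to 0.75 m from the base axis. Payload 10.2 kg.
Tool frame: the origin (TCP) lies on the centre line of the jaws, within the pads' length; the fingertips stand 11 mm ahead of it and the grasp point (between the pads) lies 8 mm behind it; z points along the fingers, x is the direction in which the jaws open and shut, and the axes are right-handed (so a half turn about z gives the same grasp; the last joint's range is limited). The gripper opens to 88 mm and grips with 3 to 60 N. Pads are 18 mm wide; open, the fingers measure 123 mm over their backs; the gripper's body (75 mm by 187 mm) begins 45 mm behind the grasp point.
Start: joints at [-1.498, 0.313, 1.498, -0, 1.331, -0.223], TCP at [0.153, -0.502, 0.25] pointing down, gripper open.
Joint ranges: [-2.94, 2.94], [-0.97, 2.17], [0.19, 2.56], [-1.23, 4.37], [0.02, 3.11], [-2.88, 2.88]. Speed limits (rad/s): [2.39, 2.39, 3.01, 3.14, 3.14, 3.14].

## Interface

Orientations are given as a unit quaternion [w, x, y, z].
In Python, from plant import * gives the robot as it stands.
- The arm moves only by the tool servo_tool, never from a script. Its argument "deltas" is text: rows parted by semicolons, each of 5 numbers parted by spaces: the shift along the tool's x, y, z in cm, then the turn about the tool's z in rad, then the closure, from -1 (fully open) to 1 (shut). A call has 1 to 20 rows; each row is the pose to reach, as a shift and turn from the pose commanded when the call began, along the tool's axes at that moment; what a row does not reach only later rows make up. A row lasts 1/8 s, in which the tool goes at most 62.5 mm and 10.7 degrees, less where a joint would pass 70% of its speed; a pose out of reach is approached as far as the arm can. A call with a gripper value outside its range is refused whole. The fingers move at their own pace and stop on an object; "squeeze" is the grip in N (left out, the last holds). Time passes only in rows, so rows that repeat a pose let the fingers close. It gives the time, the measured TCP pose, the force and the opening at its end, in the units of the state.
- get_obs(): the state, without advancing time (a new reading comes with each control period).
- capture(name): name is "scene" or "top" or "wrist"; returns a dict with "color" (400x640x3 uint8, red, green, blue), "range_z" (400x640 float32, m along the optical axis (not along the pixel's ray), 0 where there is no reading), "vfov" (degrees; the focal length in pixels is half the picture's height over the tangent of half this angle, whatever the lens; pixels are square), "cx", "cy" (the principal point, pixels), "rvec" (rotation vector, rad) and "tvec" (3), from world to camera coordinates, as OpenCV has them. Camera axes: x right, y down, z forward; pixel columns grow to the right and rows downward; lengths in m; the calibration is good to about 2 mm. A picture is of the moment at which its call begins.
- finish_job(): hands the job in, once; it reports no verdict.
The state is a dict: "t": time; "joints": joint angles; "qvel": joint speeds; "tau": joint torques, N m; "ee_pos": TCP position; "orientation": TCP orientation; "ft_force": force on the tool from outside, world axes, zero at the start; "ft_torque": the same for the moment, N m; "gripper_width": opening from 0.0 (shut) to 1.0 (fully open).
Only numpy, scipy, OpenCV 4.12 (cv2) and the standard library are available. Lean on these libraries where they do the work, as an engineer would, in place of code of your own. Each camera call takes 0.05 s, during which the arm holds its last target.

## Working session

There is one attempt and no reset: what is moved stays moved. The work goes in short steps, Python scripts to look and compute and a tool call to move; the robot and the scene stay as the last step left them, time stands still between calls to the robot, and variables do not carry over. Pictures are saved under pics/ and viewed, and the job is handed in when it is done.

Besides the shell and the picture viewer there is one more tool, called after "Request:" as name(argument=value, ...), one argument or row to a line, values as JSON. servo_tool: Moves the arm, as the interface text tells. Its arguments: {"type":"object","properties":{"deltas":{"type":"string"},"squeeze":{"type":"number"}},"required":["deltas"]}

```bash
ls; mkdir -p pics; cat > h.py <<'E'
from plant import *
import numpy as np, cv2
def cap(n,fn=None):
    c=capture(n)
    np.savez('last_%s.npz'%n,**c)
    if fn: cv2.imwrite('pics/'+fn,c['color'][...,::-1])
    return c
def load(n): return {k:(v if v.ndim else v.item()) for k,v in np.load('last_%s.npz'%n).items()}
def f(c): return 200/np.tan(np.radians(c['vfov'])/2)
def cam(c):
    R=cv2.Rodrigues(np.array(c['rvec'],float))[0]; t=np.array(c['tvec'],float).ravel(); return R,t
def ray_z(c,u,v,z):
    R,t=cam(c); d=R.T@np.array([(u-c['cx'])/f(c),(v-c['cy'])/f(c),1]); o=-R.T@t
    return o+d*(z-o[2])/d[2]
def px(c,u,v):
    R,t=cam(c); z=c['range_z'][int(v),int(u)]
    return R.T@(np.array([(u-c['cx'])/f(c)*z,(v-c['cy'])/f(c)*z,z])-t)
def cloud(c):
    R,t=cam(c); z=c['range_z']; v,u=np.mgrid[:400,:640]
    P=np.stack([(u-c['cx'])/f(c)*z,(v-c['cy'])/f(c)*z,z],-1)
    return (P-t)@R
def proj(c,P):
    R,t=cam(c); q=R@np.array(P)+t; return q[:2]/q[2]*f(c)+[c['cx'],c['cy']]
E
python3 - <<'E'
from h import *
for n in ['scene','top','wrist']:
    c=cap(n,n+'0.png'); R,t=cam(c); print(n,c['vfov'],-R.T@t,R[2])
print(get_obs())
E
```

```text
pics
scene 45.88059804810983 [-0.08759848  0.38407437  0.68331255] [ 0.62206719 -0.32360781 -0.7129589 ]
top 50.2938342285896 [0.26711244 0.13048561 0.89698403] [ 0.22484264  0.00669318 -0.9743721 ]
wrist 65.55858911430258 [ 0.23426823 -0.47678463  0.38303131] [-0.30906042 -0.09297016 -0.9464873 ]
{'t': 0.15, 'joints': array([-1.49837048e+00,  3.13286732e-01,  1.49821112e+00,  8.05764135e-06,
        1.33099484e+00, -2.23402513e-01]), 'qvel': array([ 0.00145479, -0.00307393, -0.00122013, -0.00084877, -0.00063868,
        0.00049274]), 'tau': array([ 1.02946437e-03, -4.02305245e+01, -2.52316618e+01,  6.94477977e-02,
        3.43837123e-02, -6.95065501e-05]), 'ee_pos': array([ 0.15303164, -0.50203597,  0.24932968]), 'orientation': array([-3.43852382e-04,  8.03595120e-01, -5.95176177e-01, -2.90337527e-04]), 'ft_force': array([-0.74025098, -0.13157366, -0.29641624]), 'ft_torque': array([ 0.00048493,  0.00601618, -0.02032368]), 'gripper_width': 1.0050212816426318}
```

View pics/scene0.png

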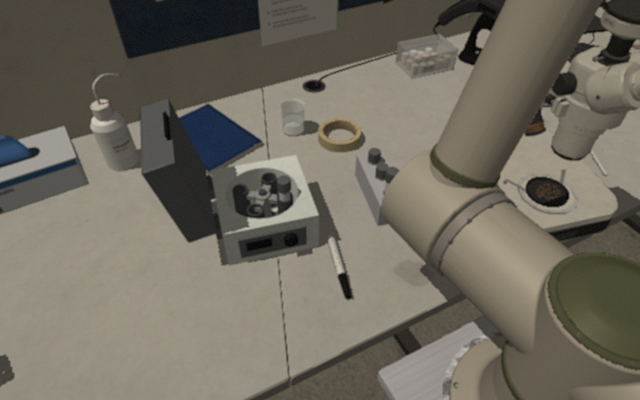

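View pics/top0.png

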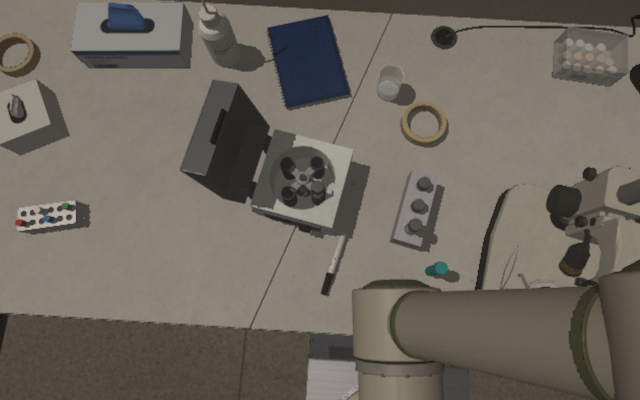

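View pics/wrist0.png

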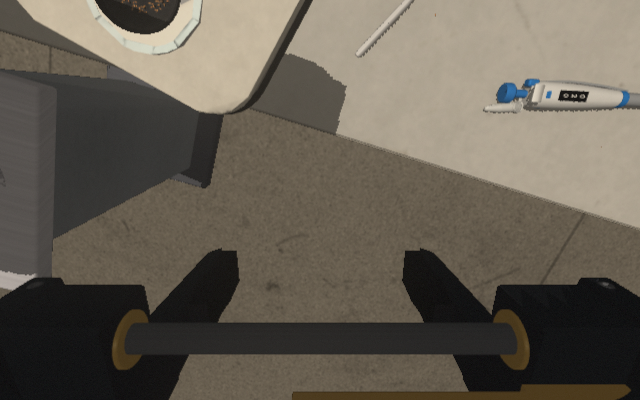

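Top view: the centrifuge is at about (305,180), the lid at (228,140), and the block at (416,210) with its caps at (425,184), (419,206) and (415,227). A turquoise tube is at (437,269). I'll enlarge these areas.

```bash
python3 - <<'E'
from h import *
c=load('top'); im=c['color'][...,::-1]
a=cv2.resize(im[70:240,175:365],None,fx=4,fy=4,interpolation=cv2.INTER_CUBIC)
cv2.imwrite('pics/t_cf.png',cv2.resize(im[75:240,175:365],(760,600*0+660))[:600])
cv2.imwrite('pics/t_cf2.png',cv2.resize(im[130:235,250:360],(770,735))[:600] if 0 else cv2.resize(im[130:230,250:360],(660,600),interpolation=cv2.INTER_CUBIC))
cv2.imwrite('pics/t_rk.png',cv2.resize(im[160:285,380:460],(384,600),interpolation=cv2.INTER_CUBIC))
P=cloud(c)
for (u,v) in [(425,184),(419,206),(415,227),(437,269)]:
    print(u,v,px(c,u,v))
# caps by height
for lo,hi in [(0.075,0.09),(0.105,0.12),(0.12,0.13)]:
    m=(P[...,2]>lo)&(P[...,2]<hi)&(c['range_z']>0)
    n,l,s,ce=cv2.connectedComponentsWithStats(m.astype(np.uint8))
    for i in range(1,n):
        if s[i,4]>15: print(lo,s[i],ce[i],P[l==i].mean(0))
E
```

```text
425 184 [ 0.50029561 -0.05190916  0.08076654]
419 206 [ 0.45381111 -0.03973956  0.08496408]
415 227 [ 0.40699719 -0.02719169  0.11189606]
437 269 [ 0.33251772 -0.07068748  0.10370397]
0.075 [584   0  56   5 136] [618.125        0.98529412] [ 0.94927688 -0.47637306  0.07924603]
0.075 [157   5  21  28 128] [168.0703125  17.8125   ] [0.84288212 0.51299287 0.07603035]
0.075 [ 95  12  57  33 480] [128.57291667  26.59375   ] [0.81234235 0.59251168 0.08080133]
0.075 [83 19  9  5 16] [87.0625 21.25  ] [0.82272482 0.68744812 0.07584855]
0.075 [150  18  10  11  32] [154.53125  22.96875] [0.82810559 0.5404136  0.07610055]
0.075 [93 22  8 10 24] [97.33333333 25.79166667] [0.8131262  0.66317807 0.07582067]
0.075 [90 28  5 15 24] [92.5        35.41666667] [0.78900072 0.66913889 0.07597792]
0.075 [203  29  31  21 144] [221.21527778  42.81944444] [0.78536537 0.38785925 0.08252105]
0.075 [145  32  11   8  29] [149.4137931   36.03448276] [0.79571149 0.54664417 0.07584178]
0.075 [155  39  12  12  42] [161.38095238  45.04761905] [0.77577763 0.5176439  0.07579252]
0.075 [168  38  12  13  48] [173.875   4
[... 1260 characters left out ...]
36.92419825 144.89795918] [0.54730586 0.32147589 0.11264292]
0.105 [311 188  13   8  31] [316.80645161 192.12903226] [0.46229298 0.16027006 0.112104  ]
0.105 [216 194  27   8  42] [230.54761905 197.9047619 ] [0.44065341 0.32203674 0.11262847]
0.105 [410 218  13  14 136] [415.80147059 224.66911765] [ 0.41145807 -0.02855654  0.11218461]
0.105 [436 263   8  12  30] [439.56666667 268.53333333] [ 0.3334755  -0.07480506  0.10607169]
0.12 [203  20  20  10  61] [213.18032787  25.93442623] [0.79650023 0.39577393 0.12400728]
0.12 [217 114  49  70 238] [234.07142857 143.05882353] [0.54631887 0.32435133 0.1248713 ]
0.12 [311 181  13  12 111] [317.48648649 186.33333333] [0.47096853 0.1593574  0.12264419]
```

View pics/t_cf2.png

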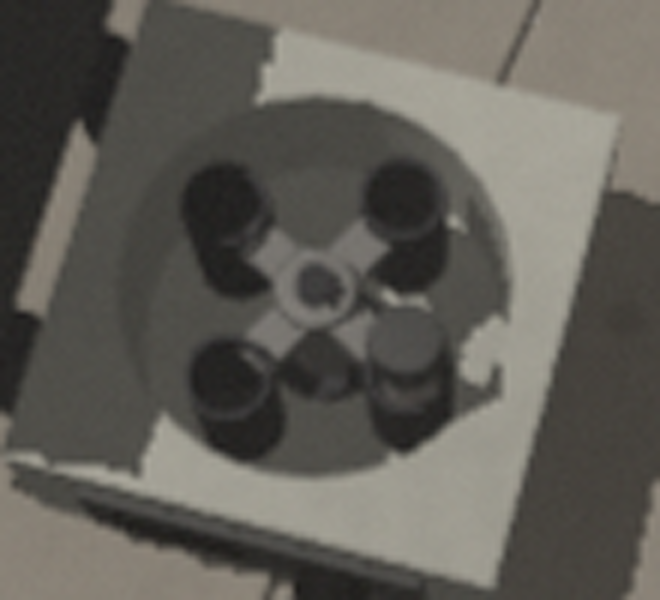

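View pics/t_rk.png

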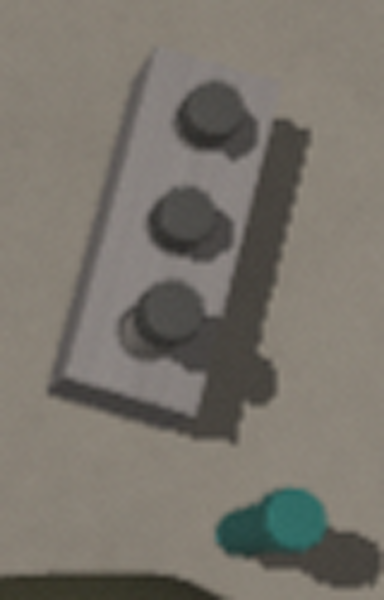

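```bash
python3 - <<'E'
from h import *
c=load('top'); P=cloud(c)
for n,u,v,z in [('A',223,198,.082),('B',404,199,.082),('C',232,375,.082),('cap',408,340,.123),('hub',317,288,.08),('c_tl',148,2,.085),('c_tr',619,115,.085),('c_br',497,587,.085),('c_bl',8,455,.085)]:
    print(n,ray_z(c,250+u/6,130+v/6,z).round(4))
for n,u,v,z in [('s1',212,110,.083),('s2',183,218,.083),('long',172,309,.113),('r_tl',157,50,.056),('r_tr',283,85,.056),('r_br',197,415,.056),('r_bl',65,375,.056)]:
    print(n,ray_z(c,380+u/4.8,160+v/4.8,z).round(4))
d=load('scene');Q=cloud(d)
# lid points
for nm,PP in (('top',P),('scene',Q)):
  m=(PP[...,2]>.1)&(PP[...,0]>.38)&(PP[...,0]<.68)&(PP[...,1]>.2)&(PP[...,1]<.45)
  X=PP[m]; print(nm,len(X),X.min(0),X.max(0))
  # local frame guess later
  np.save('lid_%s.npy'%nm,X)
print([proj(d,p) for p in [(0.4115,-.0286,.113)]])
E
```

```text
A [0.526  0.2247 0.082 ]
B [0.5295 0.1644 0.082 ]
C [0.4655 0.2167 0.082 ]
cap [0.4703 0.1583 0.123 ]
hub [0.4975 0.1912 0.08  ]
c_tl [0.5927 0.2555 0.085 ]
c_tr [0.5626 0.0943 0.085 ]
c_br [0.4002 0.1257 0.085 ]
c_bl [0.4335 0.2866 0.085 ]
s1 [ 0.5018 -0.0497  0.083 ]
s2 [ 0.4553 -0.0384  0.083 ]
long [ 0.4119 -0.0284  0.113 ]
r_tl [ 0.5348 -0.0318  0.056 ]
r_tr [ 0.5226 -0.086   0.056 ]
r_br [ 0.3787 -0.051   0.056 ]
r_bl [0.3919 0.0038 0.056 ]
top 5130 [0.43578492 0.26697293 0.10003731] [0.61272057 0.37621996 0.26514594]
scene 5594 [0.43532373 0.26795701 0.10005824] [0.61236246 0.37728617 0.26356921]
[array([393.46282305, 170.4650702 ])]
```

```bash
python3 - <<'E'
from h import *
th=np.radians(-10.8); ex=np.array([np.cos(th),np.sin(th)]); ey=np.array([-ex[1],ex[0]])
C=np.array([.4976,.191])
for n in ('top','scene'):
    X=np.load('lid_%s.npy'%n); L=np.c_[(X[:,:2]-C)@ex,(X[:,:2]-C)@ey,X[:,2]]
    print(n,L.min(0),L.max(0))
    for lo in np.arange(.1,.28,.02):
        s=L[(L[:,2]>=lo)&(L[:,2]<lo+.02)]
        if len(s): print(lo.round(2),len(s),np.percentile(s[:,1],[0,5,50,95,100]).round(3),np.percentile(s[:,0],[2,98]).round(3))
E
```

```text
top [-0.08161424  0.09305294  0.10003731] [0.08562819 0.17476    0.26514594]
0.1 506 [0.093 0.1   0.141 0.144 0.146] [-0.081  0.082]
0.12 550 [0.097 0.104 0.146 0.149 0.152] [-0.081  0.082]
0.14 593 [0.102 0.108 0.15  0.153 0.154] [-0.081  0.082]
0.16 351 [0.106 0.11  0.152 0.155 0.158] [-0.081  0.082]
0.18 169 [0.109 0.112 0.128 0.157 0.165] [-0.081  0.083]
0.2 139 [0.114 0.116 0.13  0.162 0.168] [-0.081  0.083]
0.22 126 [0.118 0.12  0.13  0.168 0.173] [-0.081  0.084]
0.24 2554 [0.121 0.126 0.149 0.171 0.175] [-0.079  0.082]
0.26 142 [0.128 0.129 0.132 0.135 0.136] [-0.026  0.031]
scene [-0.08356852  0.09372147  0.10005824] [0.08691483 0.17474118 0.26356921]
0.1 480 [0.094 0.099 0.121 0.144 0.15 ] [-0.082  0.083]
0.12 496 [0.099 0.103 0.124 0.148 0.153] [-0.082  0.084]
0.14 485 [0.102 0.107 0.126 0.152 0.158] [-0.082  0.083]
0.16 483 [0.106 0.111 0.129 0.157 0.162] [-0.082  0.083]
0.18 469 [0.111 0.115 0.131 0.161 0.166] [-0.082  0.084]
0.2 465 [0.115 0.119 0.138 0.166 0.171] [-0.082  0.083]
0.22 444 [0.119 0.123 0.145 0.17  0.174] [-0.082  0.083]
0.24 2175 [0.123 0.128 0.15  0.172 0.175] [-0.08   0.081]
0.26 97 [0.13  0.13  0.133 0.135 0.136] [-0.027  0.029]
```

```bash
python3 - <<'E'
from h import *
c=load('top');d=load('scene'); 
X=np.vstack([cloud(c)[c['range_z']>0],cloud(d)[d['range_z']>0],cloud(load('wrist')).reshape(-1,3)])
for x0 in np.arange(.0,.7,.05):
    print(round(x0,2),[ (lambda s: round(float(s[:,2].max()),2) if len(s) else None)(X[(X[:,0]>=x0)&(X[:,0]<x0+.05)&(X[:,1]>=y0)&(X[:,1]<y0+.05)]) for y0 in np.arange(-.6,.1,.05)])
E
```

```text
0.0 [-0.74, -0.74, -0.74, -0.74, -0.74, -0.74, -0.74, -0.75, 0.0, 0.0, 0.28, 0.29, 0.29, 0.28]
0.05 [-0.74, -0.74, -0.74, -0.74, -0.75, -0.74, -0.75, -0.75, 0.0, 0.0, None, 0.28, 0.28, 0.25]
0.1 [-0.74, -0.75, 0.32, 0.33, -0.75, -0.75, -0.75, -0.75, 0.0, 0.0, 0.22, 0.27, 0.27, 0.25]
0.15 [0.34, 0.33, 0.33, 0.34, 0.05, 0.05, 0.32, 0.31, -0.0, -0.0, 0.48, 0.44, 0.31, 0.26]
0.2 [0.34, 0.33, 0.38, 0.05, 0.05, 0.34, 0.4, 0.35, 0.05, 0.0, 0.63, 0.56, 0.4, 0.26]
0.25 [0.0, 0.01, 0.01, 0.05, 0.06, 0.41, 0.41, 0.34, None, 0.0, 0.64, 0.55, 0.4, 0.27]
0.3 [0.0, 0.01, 0.0, 0.05, 0.06, 0.41, 0.41, 0.31, 0.06, 0.01, 0.62, 0.23, 0.24, 0.0]
0.35 [0.0, 0.01, None, 0.06, 0.17, 0.28, 0.28, 0.06, 0.06, 0.0, 0.06, 0.11, 0.06, 0.02]
0.4 [None, 0.0, 0.05, 0.05, 0.24, 0.29, 0.28, 0.06, 0.05, 0.0, 0.06, 0.12, 0.06, 0.02]
0.45 [0.0, 0.0, -0.74, -0.74, 0.24, 0.29, 0.22, 0.06, 0.0, 0.0, 0.09, 0.09, 0.0, 0.0]
0.5 [0.01, -0.0, None, 0.0, 0.24, 0.24, 0.22, 0.05, 0.0, 0.0, 0.09, 0.09, 0.0, 0.09]
0.55 [None, 0.0, 0.0, 0.0, 0.0, 0.01, 0.0, 0.0, 0.0, 0.0, 0.0, 0.0, 0.0, 0.09]
0.6 [-0.0, 0.01, 0.0, 0.0, 0.0, 0.01, 0.0, 0.0, 0.01, 0.03, 0.03, 0.03, 0.0, 0.0]
0.65 [0.0, 0.0, 0.0, 0.0, 0.0, 0.01, 0.0, 0.0, 0.0, 0.03, 0.03, 0.03, 0.0, 0.0]
```

```bash
python3 - <<'E'
from h import *
for n in ('top','scene','wrist'):
    c=load(n);P=cloud(c)
    m=(P[...,0]>.14)&(P[...,0]<.56)&(P[...,1]<-.12)&(P[...,1]>-.45)&(P[...,2]>.2)&(c['range_z']>0)
    v,u=np.nonzero(m); 
    if len(u):
        print(n,len(u),u.min(),u.max(),v.min(),v.max(), P[m].max(0))
        im=c['color'][...,::-1].copy(); im[m]=(0,0,255); cv2.imwrite('pics/m_%s.png'%n,im)
E
```

```text
top 5218 575 639 166 286 [ 0.51024958 -0.22777991  0.31050421]
scene 8184 545 639 0 143 [ 0.3674984  -0.22108933  0.40816117]
wrist 18553 0 223 248 399 [ 0.17186236 -0.40937961  0.33686326]
```

View pics/m_top.png

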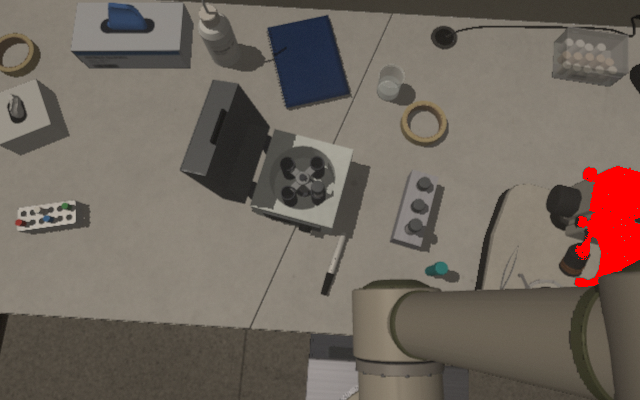

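View pics/m_scene.png

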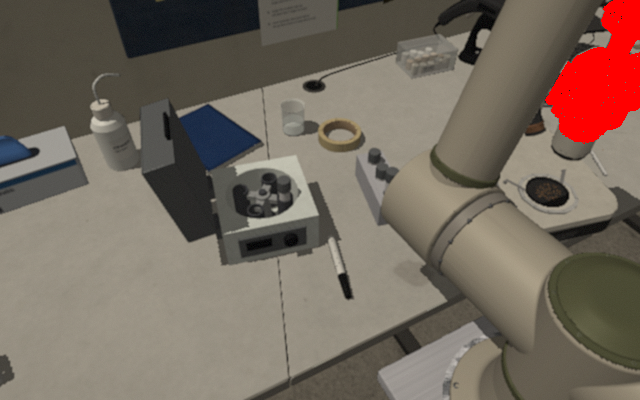

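Request:
servo_tool(
  deltas="0 0 -6 0 -1; 0 0 -12 0 -1; 0 0 -18 0 -1; 0 0 -24 0 -1; 0 0 -25 0 -1; 0 0 -25 0 -1",
)

```text
t: 0.9
ee_pos: [0.153, -0.5024, 0.4989]
orientation: [-0.0, 0.804, -0.595, -0.0]
ft_force: [-0.2, -0.6, -1.6]
gripper_width: 1.001
```

Request:
servo_tool(
  deltas="-2.5 -2.6 0 -.17 -1; -5 -5.1 0 -.35 -1; -7.6 -7.7 0 -.52 -1; -10.1 -10.3 0 -.7 -1; -12.6 -12.9 0 -.87 -1; -15.1 -15.4 0 -1.04 -1; -17.6 -18 0 -1.22 -1; -20.2 -20.6 0 -1.39 -1; -22.7 -23.2 0 -1.57 -1; -25.2 -25.7 0 -1.74 -1; -27.7 -28.3 0 -1.91 -1; -30.2 -30.9 0 -2.09 -1; -32.8 -33.5 0 -2.26 -1; -35.3 -36 0 -2.44 -1; -37.8 -38.6 0 -2.61 -1; -37.8 -38.6 0 -2.61 -1; -37.8 -38.6 0 -2.61 -1",
)

```text
t: 3.02
ee_pos: [0.4118, -0.0285, 0.4986]
orientation: [-0.001, 0.786, 0.618, -0.001]
ft_force: [0.6, 0.2, 0.5]
gripper_width: 1.002
```

```bash
python3 - <<'E'
from h import *
c=cap('wrist','w1.png'); d=cap('top','t1.png'); print(get_obs()['joints'])
for p in [(.4119,-.0284,.113),(.5018,-.0497,.083),(.5245,.2232,.082),(.4703,.1583,.123)]: print(proj(c,p))
E
```

```text
[-3.55326628e-01  1.95474767e-02  1.21079406e+00 -1.90806646e-04
  1.91220057e+00 -1.68802185e+00]
[319.89619744 151.73535509]
[320.20855708 198.91204346]
[469.08712026 176.58754634]
[437.93767994 160.42403968]
```

View pics/w1.png

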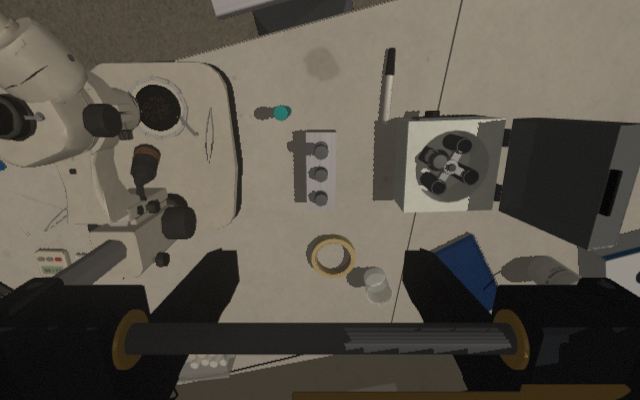

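View pics/t1.png

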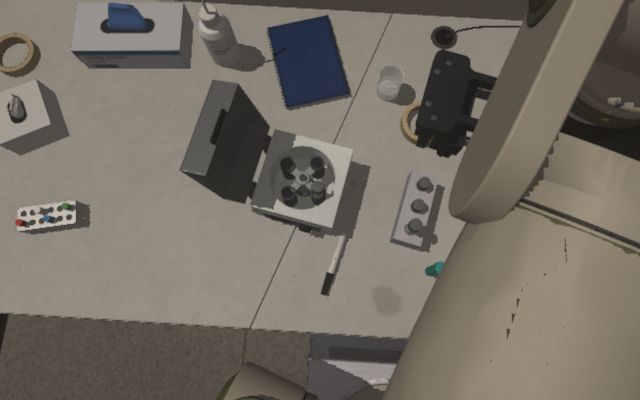

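Request:
servo_tool(
  deltas="0 0 5 0 -1; 0 0 10 0 -1; 0 0 15 0 -1; 0 0 20 0 -1; 0 0 25 0 -1; 0 0 29 0 -1; 0 0 29 0 -1; 0 0 29 0 -1",
)

```text
t: 4.12
ee_pos: [0.4127, -0.0287, 0.2113]
orientation: [0.001, 0.786, 0.619, 0.001]
ft_force: [0.2, 0.8, -0.4]
gripper_width: 0.999
```

```bash
python3 - <<'E'
from h import *
c=cap('wrist','w2.png')
P=cloud(c)
for p in [(.4119,-.0284,.113),(.4553,-.0384,.083)]: print(proj(c,p))
m=(P[...,2]>.108)&(P[...,2]<.118)&(np.hypot(P[...,0]-.412,P[...,1]+.028)<.03)
print(m.sum(),P[m].mean(0),[ (P[m].min(0)+P[m].max(0))/2])
m=(P[...,2]>.078)&(P[...,2]<.088)&(np.hypot(P[...,0]-.455,P[...,1]+.038)<.03)
print(m.sum(),P[m].mean(0),[ (P[m].min(0)+P[m].max(0))/2])
E
```

```text
[319.49931959 208.60560056]
[320.15370225 242.67187169]
672 [ 0.41300582 -0.0272765   0.11161485] [array([ 0.41332683, -0.02761249,  0.1109548 ])]
477 [ 0.45850501 -0.03830316  0.08153489] [array([ 0.45926486, -0.03868021,  0.08074668])]
```

View pics/w2.png

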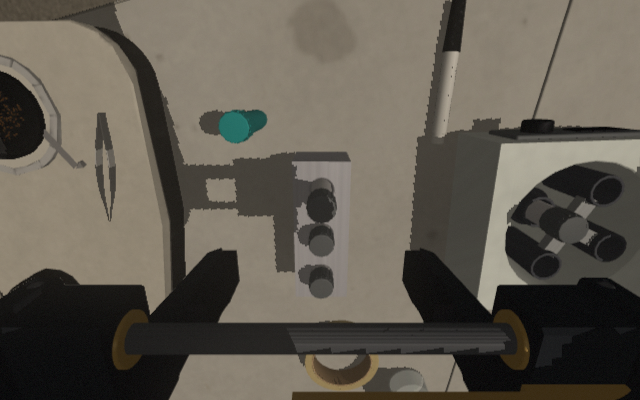

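Request:
servo_tool(
  deltas="0 0 4 0 -1; 0 0 8 0 -1; 0 0 10.5 0 -1; 0 0 11.7 0 -1; 0 0 11.7 0 -1; 0 0 11.7 0 -1",
)

```text
t: 4.92
ee_pos: [0.4128, -0.0284, 0.0938]
orientation: [0.001, 0.785, 0.619, 0.001]
ft_force: [0.4, -0.0, 0.0]
gripper_width: 0.999
```

Request:
servo_tool(
  deltas="0 0 0 0 1; 0 0 0 0 1; 0 0 0 0 1; 0 0 0 0 1; 0 0 0 0 1; 0 0 0 0 1; 0 0 0 0 1; 0 0 0 0 1",
  squeeze=20,
)

```text
t: 5.92
ee_pos: [0.4121, -0.0281, 0.0927]
orientation: [-0.0, 0.785, 0.619, -0.0]
ft_force: [-0.7, -0.6, -1.0]
gripper_width: 0.26
```

Request:
servo_tool(
  deltas="0 0 -1 0 1; 0 0 -3 0 1; 0 0 -6 0 1; 0 0 -10 0 1; 0 0 -14 0 1; 0 0 -17 0 1; 0 0 -17 0 1; 0 0 -17 0 1",
)

```text
t: 6.92
ee_pos: [0.4116, -0.0279, 0.2619]
orientation: [-0.001, 0.785, 0.619, -0.0]
ft_force: [-0.9, -0.9, -1.1]
gripper_width: 0.263
```

```bash
python3 - <<'E'
from h import *
c=cap('wrist','w3.png'); d=cap('scene','s3.png'); o=get_obs(); print(o['ee_pos'],o['orientation'],o['joints'])
E
```

```text
[ 0.41164058 -0.02797218  0.2616778 ] [-9.28994263e-04  7.85380048e-01  6.19012919e-01 -5.68578562e-04] [-3.53600142e-01  5.17563211e-02  1.78220221e+00  1.09902411e-06
  1.30981248e+00 -1.68857189e+00]
```

View pics/w3.png

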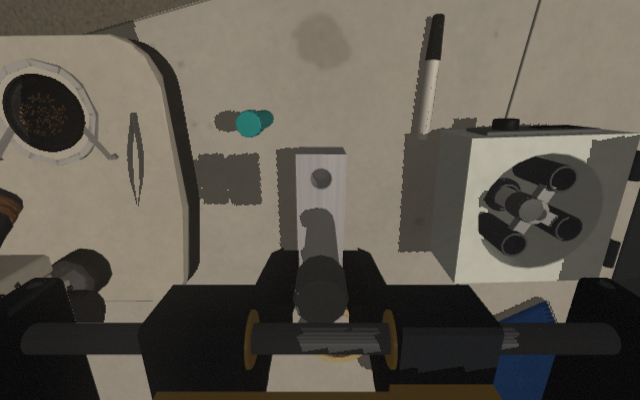

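View pics/s3.png

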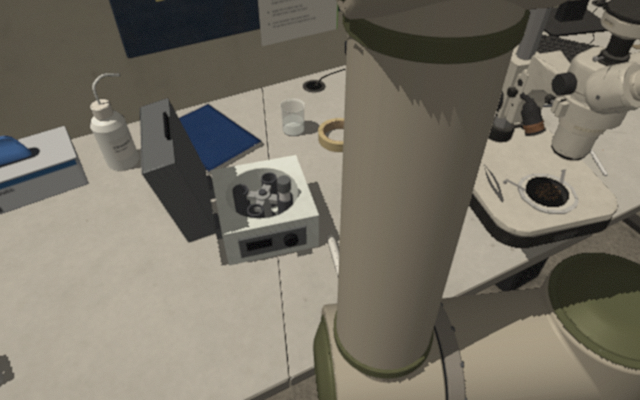

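```bash
python3 - <<'E'
from h import *
c=load('wrist');P=cloud(c)
m=(np.hypot(P[...,0]-.4116,P[...,1]+.028)<.03)&(P[...,2]>.16)&(P[...,2]<.31)
X=P[m]
th=1.333; ex=np.array([np.cos(th),np.sin(th)]); ey=np.array([ex[1],-ex[0]])
for lo in np.arange(.16,.31,.01):
    s=X[(X[:,2]>=lo)&(X[:,2]<lo+.01)]
    if len(s)>5:
        L=np.c_[(s[:,:2]-[.4116,-.0280])@ex,(s[:,:2]-[.4116,-.0280])@ey]
        print(lo.round(2),len(s),L.min(0).round(4),L.max(0).round(4),np.median(L[:,0]).round(4))
o=c['color'][180:400,220:420,::-1]; cv2.imwrite('pics/w3c.png',cv2.resize(o,(545,600)))
E
```

```text
0.18 66 [-0.0079 -0.0085] [0.0108 0.0005] 0.0006
0.19 132 [-0.009  -0.0086] [0.011  0.0017] 0.001
0.2 155 [-0.0088 -0.0086] [0.0109 0.0011] 0.0013
0.21 181 [-0.009  -0.0088] [0.011  0.0018] 0.0013
0.22 209 [-0.009  -0.0086] [0.0109 0.0014] 0.0007
0.23 239 [-0.0089 -0.0089] [0.0109 0.0014] 0.0012
0.24 297 [-0.0186 -0.0101] [0.0205 0.0007] 0.0012
0.25 665 [-0.024  -0.0108] [ 0.0259 -0.001 ] 0.0007
0.26 1190 [-0.0252 -0.0112] [ 0.0273 -0.0015] 0.0012
0.27 1780 [-0.0261 -0.0117] [0.0281 0.0121] 0.0007
0.28 2707 [-0.0267 -0.0112] [0.0283 0.0117] 0.0011
0.29 1562 [-0.0244 -0.0111] [0.0262 0.0114] -0.0105
0.3 414 [-0.0221 -0.0112] [0.0239 0.0136] 0.0197
```

View pics/w3c.png

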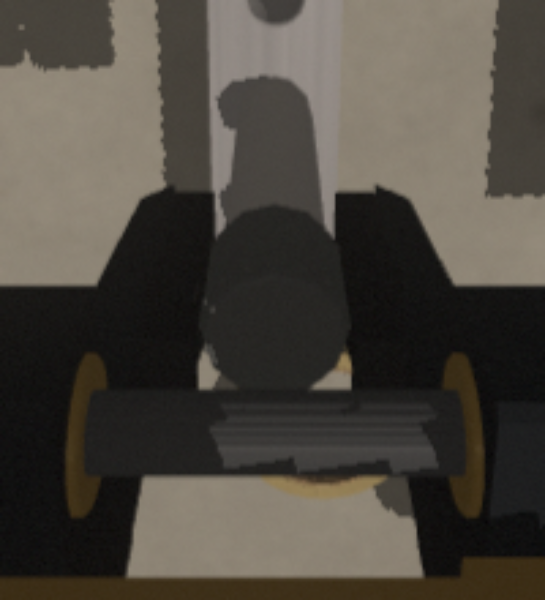

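```bash
python3 - <<'E'
from h import *
c=load('wrist')
for n,p in dict(A=(.5245,.2232,.082),B=(.5295,.1644,.082),C=(.4655,.2167,.082),L=(.4703,.1583,.123),hub=(.4976,.191,.08)).items(): print(n,((proj(c,p)-[440,120])*4).round(1))
cv2.imwrite('pics/w3r.png',cv2.resize(c['color'][120:290,440:640,::-1],(800,680),interpolation=cv2.INTER_CUBIC)[:600])
E
```

```text
A [505.5 433.5]
B [287.7 495. ]
C [482.8 235.3]
L [353.4 354.8]
hub [378.6 367.2]
```

View pics/w3r.png

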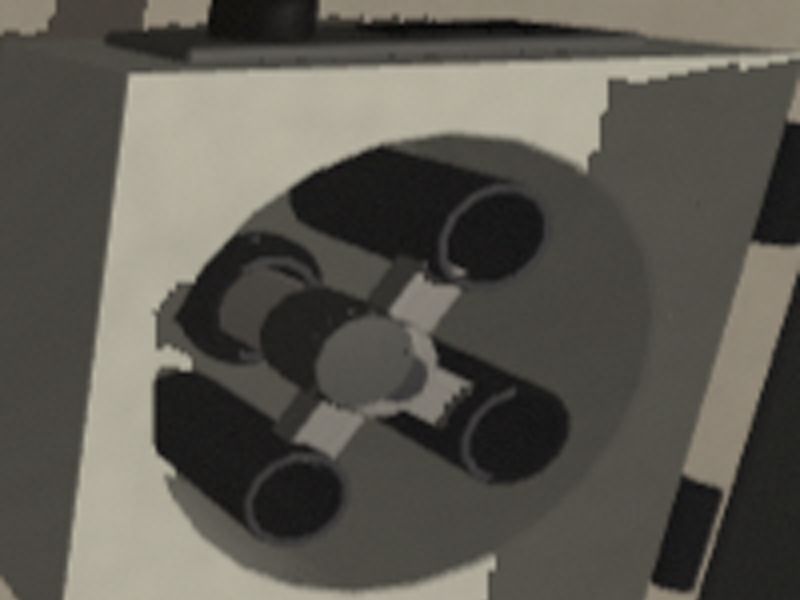

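```bash
python3 - <<'E'
from h import *
c=load('wrist')
q={n:ray_z(c,440+u/4,120+v/4,z) for n,u,v,z in [('A',517,434,.082),('B',294,495,.082),('C',492,233,.082),('L',366,358,.123)]}
for n in q: print(n,q[n].round(4))
print((q['B']+q['C'])/2,(q['A']+q['L'])[:2]/2, np.linalg.norm(q['B']-q['C']),np.linalg.norm((q['A']-q['L'])[:2]))
E
```

```text
A [0.5254 0.2263 0.082 ]
B [0.5299 0.1661 0.082 ]
C [0.4654 0.219  0.082 ]
L [0.4718 0.1611 0.123 ]
[0.49767366 0.1925656  0.082     ] [0.49859725 0.19371136] 0.08340693727908599 0.08435767616024123
```

Request:
servo_tool(
  deltas="2.5 .5 0 -.15 1; 5.5 1 0 -.3 1; 8.2 1.5 0 -.46 1; 10.9 2 0 -.61 1; 13.6 2.5 0 -.76 1; 16.4 3 0 -.91 1; 19.1 3.5 0 -1.06 1; 21.8 4 0 -1.22 1; 24.5 4.5 0 -1.37 1; 27.3 5 0 -1.52 1; 27.3 5 0 -1.52 1; 27.3 5 0 -1.52 1; 27.3 5 0 -1.52 1",
)

```text
t: 8.65
ee_pos: [0.5243, 0.2249, 0.2626]
orientation: [-0.0, 0.144, 0.99, -0.0]
ft_force: [-0.5, 0.2, -0.1]
gripper_width: 0.263
```

```bash
python3 - <<'E'
from h import *
c=cap('wrist','w4.png'); d=cap('scene','s4.png');e=cap('top','t4.png'); o=get_obs(); print(o['ee_pos'],o['orientation'],o['joints'])
E
```

```text
[0.52441531 0.22519951 0.26284787] [5.40764130e-05 1.43369357e-01 9.89669250e-01 7.15309209e-06] [ 2.00412954e-01  4.05938342e-01  1.33257902e+00 -2.33650296e-05
  1.40296866e+00 -2.65344558e+00]
```

View pics/w4.png

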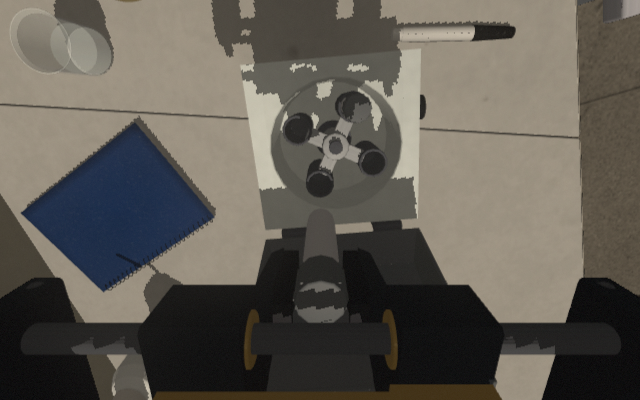

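View pics/s4.png

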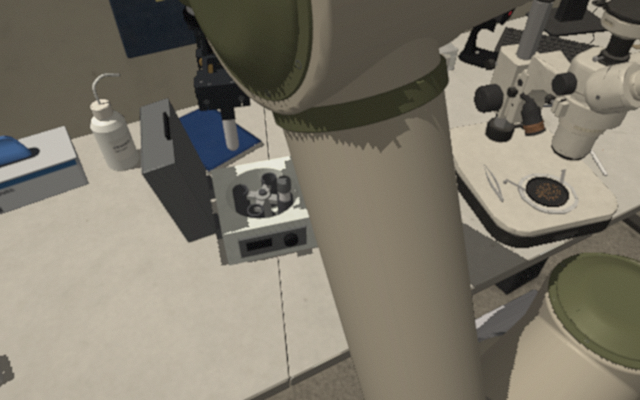

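View pics/t4.png

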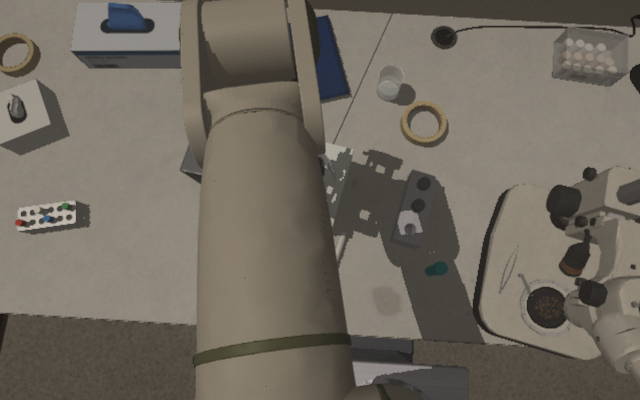

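```bash
python3 - <<'E'
from h import *
c=load('wrist')
for n,p in dict(A=(.5254,.2263,.082),B=(.5299,.1661,.082),C=(.4654,.219,.082),L=(.4718,.1611,.123),foot=(.5244,.2252,.178)).items(): print(n,((proj(c,p)-[260,60])*4.5).round(1))
cv2.imwrite('pics/w4r.png',cv2.resize(c['color'][60:193,260:410,::-1],(675,599),interpolation=cv2.INTER_CUBIC))
cv2.imwrite('pics/w4t.png',cv2.resize(c['color'][160:340,240:400,::-1],(533,600),interpolation=cv2.INTER_CUBIC))
P=cloud(c);T=np.array([.5244,.2252])
m=(np.hypot(P[...,0]-T[0],P[...,1]-T[1])<.03)&(P[...,2]>.16)&(P[...,2]<.31)
X=P[m]
th=2.854; ex=np.array([np.cos(th),np.sin(th)]); ey=np.array([ex[1],-ex[0]])
for lo in np.arange(.16,.31,.01):
    s=X[(X[:,2]>=lo)&(X[:,2]<lo+.01)]
    if len(s)>5:
        L=np.c_[(s[:,:2]-T)@ex,(s[:,:2]-T)@ey]
        print(lo.round(2),len(s),L.min(0).round(4),L.max(0).round(4))
E
```

```text
A [269.9 558. ]
B [172.  309.5]
C [514.  455.4]
L [445.  212.9]
foot [273.3 700.5]
0.18 55 [-0.0085 -0.0081] [ 0.0082 -0.003 ]
0.19 134 [-0.0098 -0.0083] [0.0094 0.0006]
0.2 154 [-0.0101 -0.0083] [0.0098 0.002 ]
0.21 177 [-0.01   -0.0083] [0.0097 0.0017]
0.22 210 [-0.0101 -0.0087] [0.0097 0.0017]
0.23 233 [-0.0101 -0.0086] [0.0097 0.0015]
0.24 288 [-0.0152 -0.0086] [0.0132 0.0017]
0.25 634 [-0.0252 -0.0103] [ 0.0248 -0.0008]
0.26 1143 [-0.0266 -0.0112] [ 0.0262 -0.0026]
0.27 1687 [-0.0274 -0.0113] [0.0269 0.0127]
0.28 2830 [-0.0277 -0.0107] [0.0273 0.0121]
0.29 1601 [-0.0257 -0.011 ] [0.025  0.0025]
0.3 420 [-0.0232 -0.0109] [0.0228 0.0119]
```

View pics/w4r.png

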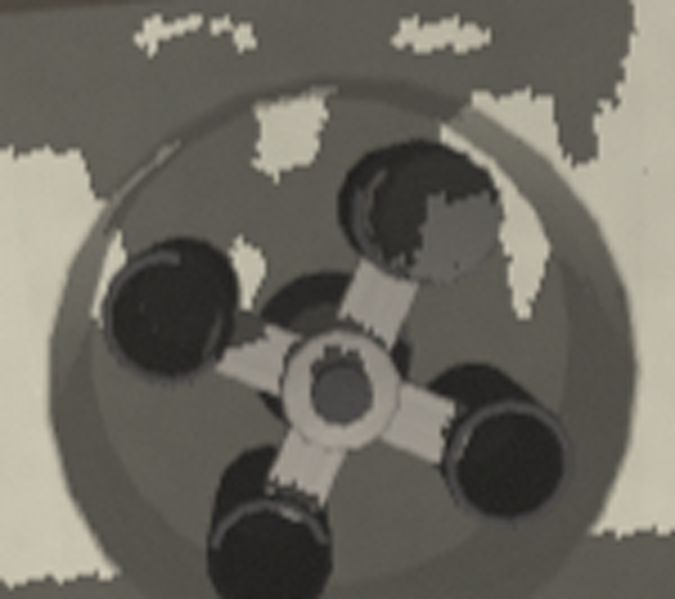

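```bash
python3 - <<'E'
from h import *
c=load('wrist')
q={n:ray_z(c,260+u/4.5,60+v/4.5,z) for n,u,v,z in [('A',270,562,.082),('B',172,308,.082),('C',504,458,.082)]}
for n in q: print(n,q[n].round(4))
print((q['B']+q['C'])/2,np.linalg.norm(q['B']-q['C']))
b=(q['C']-q['B'])[:2]; m=((q['B']+q['C'])/2)[:2]; print('A from BC',m+np.array([b[1],-b[0]])/2, m-np.array([b[1],-b[0]])/2)
cv2.imwrite('pics/w4a.png',cv2.resize(c['color'][150:230,280:360,::-1],(600,600),interpolation=cv2.INTER_CUBIC))
E
```

```text
A [0.5257 0.2272 0.082 ]
B [0.5298 0.1658 0.082 ]
C [0.4677 0.2189 0.082 ]
[0.49876356 0.19236811 0.082     ] 0.08172466833089677
A from BC [0.52533603 0.22341056] [0.47219109 0.16132565]
```

View pics/w4a.png

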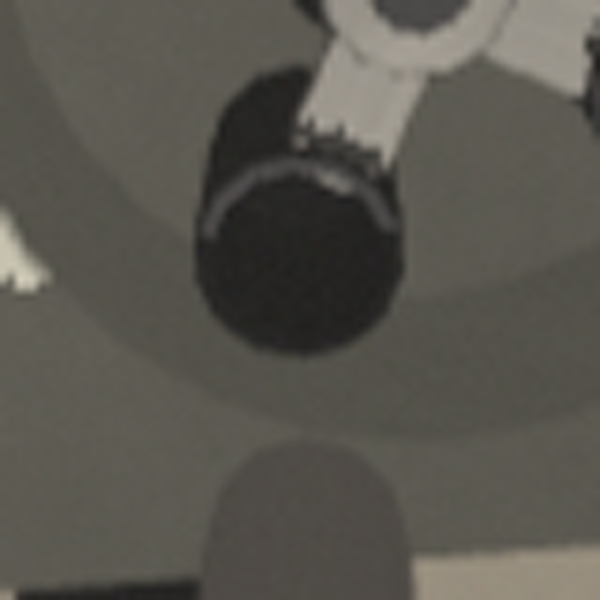

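Request:
servo_tool(
  deltas="-.05 0 2 0 1; -.05 0 4.5 0 1; -.05 0 7 0 1; -.05 0 8.2 0 1; -.05 0 8.2 0 1; -.05 0 8.2 0 1",
)

```text
t: 9.55
ee_pos: [0.5254, 0.2256, 0.1818]
orientation: [0.001, 0.143, 0.99, 0.0]
ft_force: [0.1, 0.1, -0.3]
gripper_width: 0.26
```

```bash
python3 - <<'E'
from h import *
c=cap('wrist','w5.png'); o=get_obs(); print(o['ee_pos'],o['ft_force'])
print((proj(c,(.5257,.2267,.082))-[270,140])*6)
P=cloud(c);T=o['ee_pos'][:2]
cv2.imwrite('pics/w5a.png',cv2.resize(c['color'][140:240,270:370,::-1],(600,600),interpolation=cv2.INTER_CUBIC))
E
```

```text
[0.52538219 0.22556623 0.18177292] [0.20053925 0.06798148 0.22076119]
[305.83962729 418.87872192]
```

View pics/w5a.png

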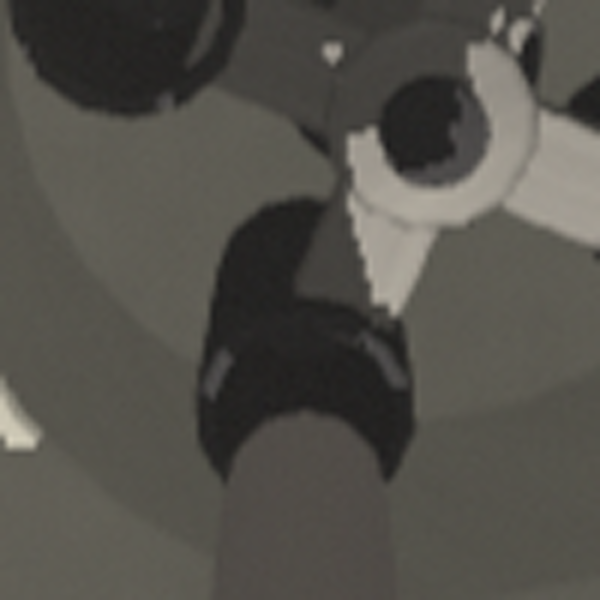

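Request:
servo_tool(
  deltas="0 0 .8 0 1; 0 0 1.6 0 1; 0 0 2.2 0 1; 0 0 2.8 0 1; 0 0 2.8 0 1",
)

```text
t: 10.22
ee_pos: [0.5248, 0.2255, 0.1522]
orientation: [-0.0, 0.143, 0.99, -0.0]
ft_force: [0.4, -0.0, -0.3]
gripper_width: 0.26
```

```bash
python3 - <<'E'
from h import *
c=cap('wrist','w6.png'); o=get_obs(); print(o['ee_pos'],o['ft_force'],o['ft_torque'])
cv2.imwrite('pics/w6a.png',cv2.resize(c['color'][150:250,270:370,::-1],(600,600),interpolation=cv2.INTER_CUBIC))
E
```

```text
[0.52495837 0.2255247  0.15262874] [-0.32976644  0.26712643 -0.12308912] [ 0.10322698 -0.08442597 -0.03491086]
```

View pics/w6a.png

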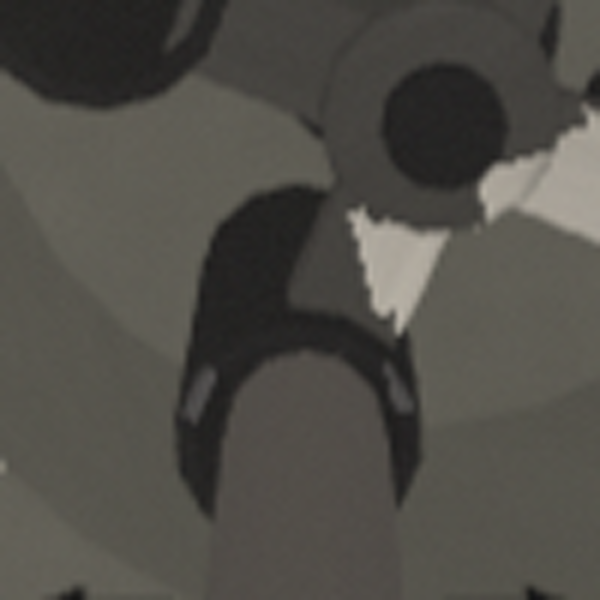

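Request:
servo_tool(
  deltas="0 0 1 0 1; 0 0 2 0 1; 0 0 3 0 1; 0 0 4 0 1; 0 0 4.4 0 1; 0 0 4.4 0 1",
)

```text
t: 11.02
ee_pos: [0.5249, 0.2255, 0.1085]
orientation: [-0.0, 0.143, 0.99, -0.0]
ft_force: [0.8, 0.7, -0.4]
gripper_width: 0.264
```

Request:
servo_tool(
  deltas="0 0 .3 0 1; 0 0 .45 0 1; 0 0 .55 0 1; 0 0 .55 0 1",
)

```text
t: 11.52
ee_pos: [0.5249, 0.2255, 0.1032]
orientation: [-0.0, 0.143, 0.99, 0.0]
ft_force: [-0.2, -0.1, -0.2]
gripper_width: 0.259
```

```bash
python3 - <<'E'
from h import *
o=get_obs(); print(o['ee_pos'],o['ft_force'],o['ft_torque'])
E
```

```text
[0.52493763 0.22551699 0.10321593] [-0.22554225 -0.11314039 -0.2002002 ] [ 0.12985706 -0.13334543 -0.00375345]
```

Request:
servo_tool(
  deltas="0 0 .05 0 1; 0 0 .1 0 1; 0 0 .1 0 1",
)

```text
t: 11.9
ee_pos: [0.5251, 0.2256, 0.1025]
orientation: [0.0, 0.143, 0.99, 0.0]
ft_force: [-0.0, 0.0, 2.2]
gripper_width: 0.256
```

Request:
servo_tool(
  deltas="0 0 0 0 .3; 0 0 0 0 0.1; 0 0 0 0 0; 0 0 0 0 0; 0 0 0 0 0",
)

```text
t: 12.52
ee_pos: [0.5249, 0.2255, 0.1022]
orientation: [-0.0, 0.143, 0.99, -0.0]
ft_force: [0.4, -0.3, -0.5]
gripper_width: 0.501
```

```bash
python3 - <<'E'
from h import *
o=get_obs(); print(o['ee_pos'],o['ft_force'],o['gripper_width'])
c=cap('wrist','w7.png')
E
```

```text
[0.52492887 0.22551385 0.1021986 ] [ 0.43314297 -0.29151822 -0.54450508] 0.5009740801751268
```

View pics/w7.png

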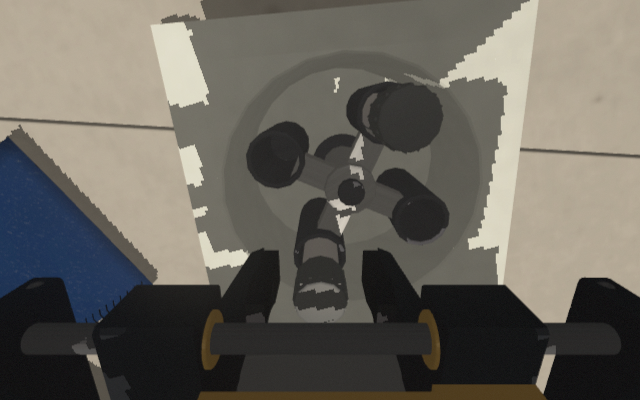

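Request:
servo_tool(
  deltas="0 0 -1 0 0; 0 0 -3 0 0; 0 0 -6 0 0; 0 0 -11 0 0; 0 0 -17 0 0; 0 0 -23 0 0; 0 0 -26 0 0; 0 0 -26 0 0; 0 0 -26 0 0",
)

```text
t: 13.7
ee_pos: [0.5246, 0.2255, 0.361]
orientation: [-0.001, 0.143, 0.99, -0.0]
ft_force: [-0.5, -0.2, 0.7]
gripper_width: 0.503
```

```bash
python3 - <<'E'
from h import *
o=get_obs(); print(o['ee_pos'],o['joints'])
c=cap('wrist','w8.png'); d=cap('scene','s8.png'); P=cloud(c)
m=(P[...,2]>.118)&(P[...,2]<.128)&(np.hypot(P[...,0]-.498,P[...,1]-.192)<.07)
n,l,s,ce=cv2.connectedComponentsWithStats(m.astype(np.uint8))
for i in range(1,n):
    if s[i,4]>20: print(s[i],P[l==i].mean(0),np.percentile(P[l==i][:,2],[5,50,95]))
E
```

```text
[0.52462471 0.22545884 0.36096539] [ 2.00776481e-01  3.73940716e-01  1.12918201e+00  1.60060728e-05
  1.64059055e+00 -2.65424267e+00]
[337  94  22  23 358] [0.47312911 0.16160492 0.12171272] [0.12012565 0.12177633 0.12317008]
[310 162  20  20 301] [0.52560906 0.22728373 0.12160166] [0.11931569 0.1217604  0.12301614]
```

View pics/w8.png

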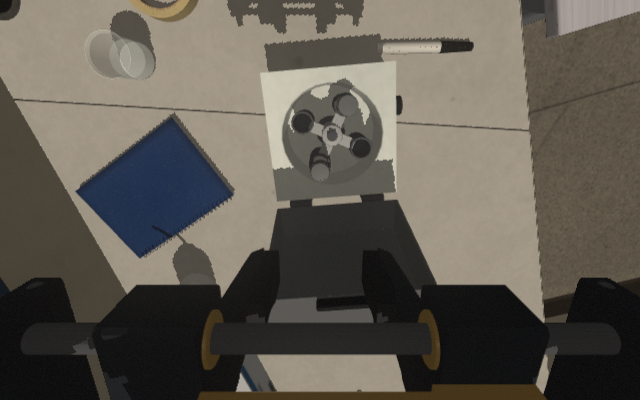

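View pics/s8.png

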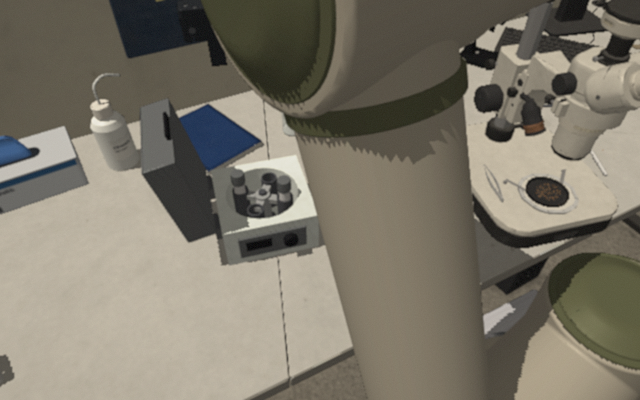

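```bash
python3 - <<'E'
from h import *
T0=get_obs()['ee_pos']
th=np.radians(-10.8); ex=np.array([np.cos(th),np.sin(th)]); ey=np.array([-ex[1],ex[0]])
C=np.array([.498,.192]); ya=2.854
tx=np.array([np.cos(ya),np.sin(ya)]); ty=np.array([tx[1],-tx[0]])
w=.012
def out(y,tip,lab):
    W=C+y*ey; d=W-T0[:2]; z=tip+.011
    print(lab,'W',W.round(3),z.round(3),'tool cm',(d@tx*100).round(1),(d@ty*100).round(1),((T0[2]-z)*100).round(1))
out(.215,.35,'over'); out(.215,.205,'down')
for a in [1.78,1.65,1.5,1.35,1.2,1.05,.9,.75,.6,.45,.3,.2,.1,0]:
    r=.14
    y=.089-r*np.cos(a)+.05*np.sin(a); z=.085+r*np.sin(a)+.05*np.cos(a)
    yc=.089-.172*np.cos(a)+.05*np.sin(a)
    if a>1.57: y=yc
    out(y+w,z,a)
E
```

```text
Traceback (most recent call last):
AttributeError: 'float' object has no attribute 'round'
```

```bash
cat > lid.py <<'E'
from h import *
T0=get_obs()['ee_pos']
th=np.radians(-10.8); ex=np.array([np.cos(th),np.sin(th)]); ey=np.array([-ex[1],ex[0]])
C=np.array([.498,.192]); ya=2.854
tx=np.array([np.cos(ya),np.sin(ya)]); ty=np.array([tx[1],-tx[0]])
w=.012
def out(y,tip,lab):
    W=C+y*ey; d=W-T0[:2]; z=np.float64(tip+.011)
    print(lab,'W',W.round(3),z.round(3),'tool cm',(d@tx*100).round(1),(d@ty*100).round(1),((T0[2]-z)*100).round(1))
out(.215,.35,'over'); out(.215,.205,'down')
for a in [1.78,1.65,1.5,1.35,1.2,1.05,.9,.75,.6,.45,.3,.2,.1,0]:
    r=.14
    y=.089-r*np.cos(a)+.05*np.sin(a); z=.085+r*np.sin(a)+.05*np.cos(a)
    yc=.089-.172*np.cos(a)+.05*np.sin(a)
    if a>1.57: y=yc
    out(y+w,z,a)
E
python3 lid.py
```

```text
over W [0.538 0.403] 0.361 tool cm 3.7 17.4 -0.0
down W [0.538 0.403] 0.216 tool cm 3.7 17.4 14.5
1.78 W [0.533 0.374] 0.223 tool cm 3.4 14.5 13.8
1.65 W [0.529 0.354] 0.232 tool cm 3.2 12.4 12.9
1.5 W [0.524 0.33 ] 0.239 tool cm 3.0 10.1 12.2
1.35 W [0.52  0.309] 0.244 tool cm 2.8 7.9 11.7
1.2 W [0.516 0.287] 0.245 tool cm 2.6 5.7 11.6
1.05 W [0.512 0.265] 0.242 tool cm 2.3 3.5 11.8
0.9 W [0.508 0.244] 0.237 tool cm 2.1 1.3 12.4
0.75 W [0.504 0.224] 0.228 tool cm 1.9 -0.7 13.3
0.6 W [0.501 0.205] 0.216 tool cm 1.7 -2.6 14.4
0.45 W [0.497 0.189] 0.202 tool cm 1.6 -4.3 15.9
0.3 W [0.495 0.174] 0.185 tool cm 1.4 -5.8 17.6
0.2 W [0.493 0.166] 0.173 tool cm 1.3 -6.6 18.8
0.1 W [0.492 0.159] 0.16 tool cm 1.3 -7.3 20.1
0 W [0.491 0.154] 0.146 tool cm 1.2 -7.8 21.5
```

Request:
servo_tool(
  deltas=".8 4 0 0 1; 1.6 8 0 0 1; 2.5 12 0 0 1; 3.3 16 0 0 1; 3.7 17.8 0 0 1; 3.7 17.8 0 0 1; 3.7 17.8 4 0 1; 3.7 17.8 8 0 1; 3.7 17.8 12 0 1; 3.7 17.8 14.5 0 1; 3.7 17.8 14.5 0 1; 3.7 17.8 14.5 0 1",
)

```text
t: 15.3
ee_pos: [0.5402, 0.4064, 0.2188]
orientation: [0.001, 0.143, 0.99, 0.001]
ft_force: [-0.7, 1.0, 0.6]
gripper_width: 0.006
```

```bash
python3 - <<'E'
from h import *
o=get_obs(); print(o['ee_pos'],o['joints'],o['ft_force'])
c=cap('wrist','w9.png'); d=cap('scene','s9.png')
E
```

```text
[0.54022574 0.40635418 0.2187617 ] [ 4.72029774e-01  6.79096459e-01  1.01397116e+00 -8.40359547e-05
  1.44652669e+00 -2.38244633e+00] [-0.71304295  1.04162243  0.58925863]
```

View pics/s9.png

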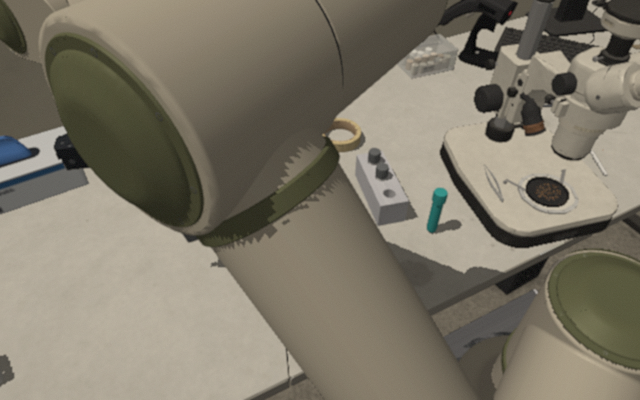

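View pics/w9.png

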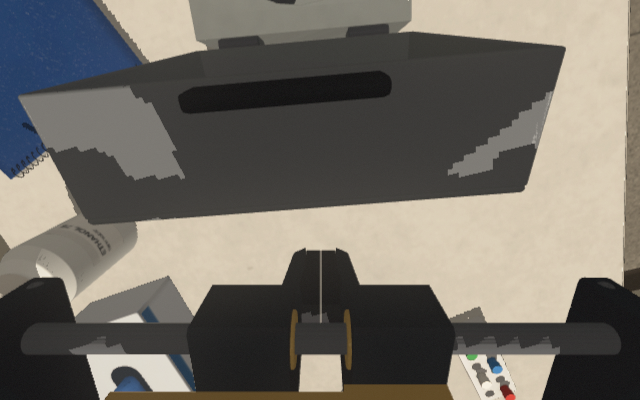

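Request:
servo_tool(
  deltas="-.2 -1.6 -.3 0 1; -.3 -3.3 -.7 0 1; -.4 -4.3 -1.1 0 1; -.5 -5.4 -1.6 0 1; -.6 -6.5 -2 0 1; -.7 -7.7 -2.3 0 1; -.8 -8.8 -2.6 0 1; -.9 -9.9 -2.8 0 1; -1 -11 -2.9 0 1; -1.1 -12.1 -2.9 0 1; -1.1 -12.1 -2.9 0 1",
)

```text
t: 16.77
ee_pos: [0.5161, 0.2866, 0.2462]
orientation: [-0.0, 0.143, 0.99, -0.0]
ft_force: [0.9, -0.6, -0.1]
gripper_width: 0.005
```

```bash
python3 - <<'E'
from h import *
o=get_obs(); print(o['ee_pos'],o['ft_force'],o['ft_torque'])
c=cap('wrist','w10.png')
E
```

```text
[0.51611711 0.28656477 0.24616667] [ 0.91234615 -0.59816902 -0.05520828] [ 0.13447312 -0.1096772  -0.0170332 ]
```

View pics/w10.png

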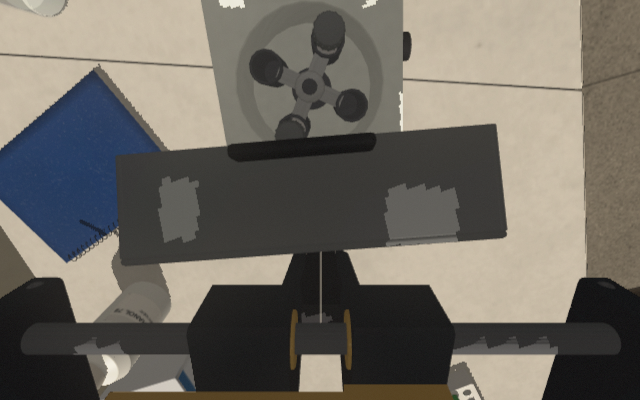

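Request:
servo_tool(
  deltas="-.1 -1.1 .1 0 1; -.3 -2.2 .2 0 1; -.4 -3.3 .5 0 1; -.5 -4.4 .8 0 1; -.6 -5.4 1.2 0 1; -.7 -6.4 1.7 0 1; -.8 -7.4 2.2 0 1; -.9 -8.3 2.8 0 1; -1 -9.2 3.5 0 1; -1 -10 4.3 0 1; -1.1 -10.8 5.1 0 1; -1.2 -11.5 6 0 1; -1.2 -11.5 6 0 1",
)

```text
t: 18.45
ee_pos: [0.4948, 0.1734, 0.1854]
orientation: [-0.001, 0.143, 0.99, -0.0]
ft_force: [-0.3, -0.0, 0.6]
gripper_width: 0.007
```

```bash
python3 - <<'E'
from h import *
o=get_obs(); print(o['ee_pos'],o['ft_force'],o['joints'])
c=cap('wrist','w11.png');c=cap('scene','s11.png')
E
```

```text
[0.49484848 0.17335305 0.18540236] [-0.27306538 -0.04846511  0.57229337] [ 1.13317472e-01  3.71265684e-01  1.59186981e+00 -6.30545047e-05
  1.17988957e+00 -2.74105583e+00]
```

View pics/w11.png

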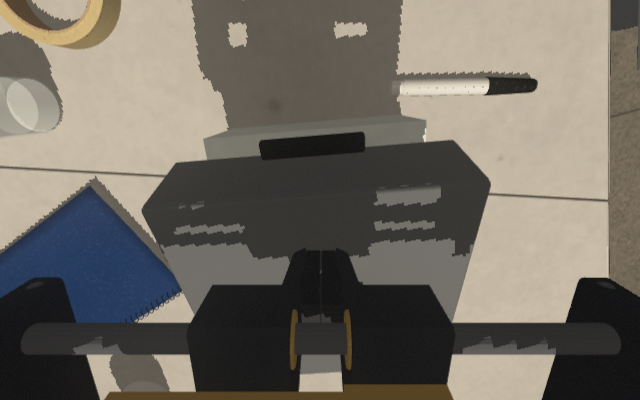

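View pics/s11.png

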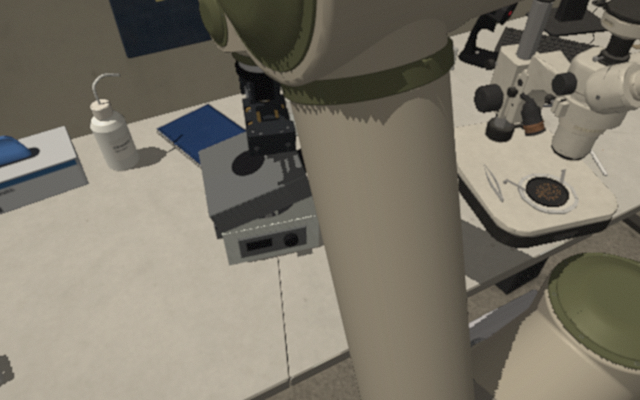

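Request:
servo_tool(
  deltas="-.1 -.4 .6 0 1; -.1 -.8 1.2 0 1; -.1 -1.2 1.9 0 1; -.1 -1.5 2.5 0 1; -.2 -1.8 3.2 0 1; -.2 -2 3.6 0 1; -.2 -2 3.6 0 1",
)

```text
t: 19.42
ee_pos: [0.4912, 0.154, 0.1499]
orientation: [-0.0, 0.143, 0.99, -0.0]
ft_force: [-0.8, -0.1, -0.3]
gripper_width: 0.007
```

Request:
servo_tool(
  deltas="0 0 .1 0 1; 0 0 .2 0 1; 0 0 .3 0 1; 0 0 .35 0 1; 0 0 .35 0 1",
)

```text
t: 20.05
ee_pos: [0.4914, 0.1541, 0.1467]
orientation: [0.0, 0.143, 0.99, 0.0]
ft_force: [-0.1, 0.0, -0.1]
gripper_width: 0.007
```

```bash
python3 - <<'E'
from h import *
o=get_obs(); print(o['ee_pos'],o['ft_force'],o['ft_torque'])
E
```

```text
[0.49140005 0.15412775 0.14668185] [-0.077829    0.04318663 -0.12641519] [ 0.08979394 -0.09886658  0.03401873]
```

Request:
servo_tool(
  deltas="0 0 .1 0 1; 0 0 .2 0 1; 0 0 .2 0 1",
)

```text
t: 20.42
ee_pos: [0.4915, 0.1541, 0.1463]
orientation: [0.001, 0.143, 0.99, -0.0]
ft_force: [-6.0, -2.0, 15.8]
gripper_width: 0.006
```

Request:
servo_tool(
  deltas="0 0 -1 0 1; 0 0 -4 0 1; 0 0 -9 0 1; 0 0 -15 0 1; 0 0 -21 0 1; 0 0 -26 0 1; 0 0 -26 0 1; 0 0 -26 0 1",
)

```text
t: 21.42
ee_pos: [0.4912, 0.1541, 0.4036]
orientation: [-0.001, 0.143, 0.99, -0.0]
ft_force: [0.2, 0.1, -0.4]
gripper_width: 0.002
```

```bash
cat > chk.py <<'E'
from h import *
import sys
k=sys.argv[1]
o=get_obs(); print(o['t'],o['ee_pos'],o['ft_force'])
th=np.radians(-10.8); ex=np.array([np.cos(th),np.sin(th)]); ey=np.array([-ex[1],ex[0]]); C=np.array([.498,.192])
for n in ('wrist','scene','top'):
    c=cap(n,n[0]+k+'.png'); P=cloud(c); X=P[(c['range_z']>0)]
    L=np.c_[(X[:,:2]-C)@ex,(X[:,:2]-C)@ey,X[:,2]]
    s=L[(abs(L[:,0])<.075)&(L[:,1]>-.075)&(L[:,1]<.08)&(L[:,2]>.1)&(L[:,2]<.17)]
    if len(s)>50:
        A=np.c_[s[:,:2],np.ones(len(s))]
        for _ in range(4):
            q=np.linalg.lstsq(A,s[:,2],rcond=None)[0]; g=abs(s[:,2]-A@q)<.004; s=s[g];A=A[g]
        print(n,len(s),'slope',q)
E
python3 chk.py 12
```

```text
21.425 [0.49121965 0.15411392 0.40363104] [ 0.1501092   0.05779383 -0.35559539]
wrist 12081 slope [-2.66604616e-05  3.56672213e-04  1.34131174e-01]
scene 5242 slope [0.0003892  0.00100018 0.13392927]
```

View pics/w12.png

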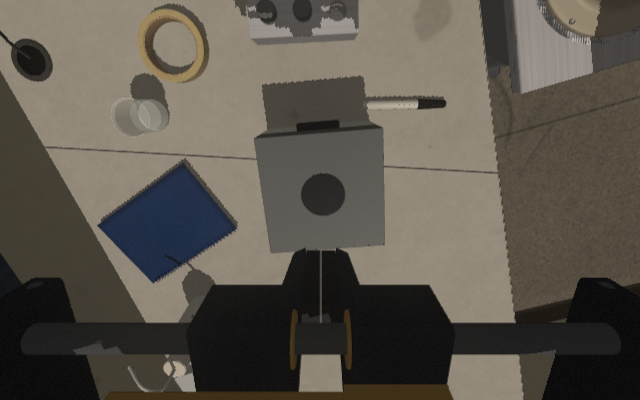

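View pics/s12.png

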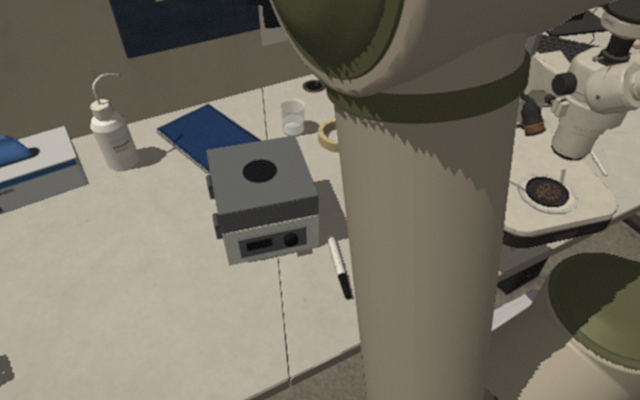

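```bash
python3 -c "
from plant import *
print(finish_job())"
```

```text
the job is handed in; nothing more can be done
None
```

The long tube is now in the bucket directly opposite the loaded one, and the lid is shut. I handed the job in at about 21.4 s of the 64 s allowed. No verdict is reported on hand-in.

- **Tube:** I lowered it until the wrist read 2.2 N of contact at the expected bottom height, then released it. Afterwards both cap tops measured 121.7 mm above the bench. The given height is 123 mm, and both caps read low by the same 1.3 mm, which is within the camera's 2 mm calibration.
- **Lid:** I pushed it over from behind, then pressed down at the front until it stopped firmly at about 16 N, with the fingertip at 135 mm. In the final pictures its top is level, with a slope of 0.001 or less, at 134 mm (135 mm expected).
- **Everything else:** Both short tubes were still standing in the block in a picture taken just before I closed the lid; I did not do a separate check of them after that. The turquoise look-alike was left alone. The gripper was about 0.25 m clear of everything at hand-in.

The cameras put the target bucket 1–3 mm apart from each other. I used the wrist view for the final alignment, and the tube went in with no noticeable side force.

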